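# Open the safety-capped polish bottle in its tray

## Task

The display cube is due a polish: stand the capped polish bottle fully home in the square well of the care tray, so that it cannot turn. There press its safety cap down, twist it counter-clockwise until it is free and lift it straight off, leaving the bottle upright and fully home. Finish still holding the cap level about 8 cm above the mouth of the bottle, directly over it, and disturb nothing else on the console.

Things in the scene. Friction and masses are not known exactly. Their poses are not given: they have to be found in the camera images.
- bottle: White square polish bottle with a green label band, loose, 230 to 460 g. Body 58 x 58 mm and 80 mm high, low shoulder up to 88 mm, then a round neck 28 mm across. Origin at the centre of its underside, z up the neck; the sides of the body lie along x and y, so that any quarter turn fits the well. The locked cap carries its weight: it can be lifted and carried by the cap.
- mouth (a point): Centre of the rim of the bottle's mouth, 112 mm above its underside; hidden under the cap at the start. Axes as the bottle.
- cap: Black ribbed push-and-turn safety cap on the bottle, 50 mm across, 33 mm high, 45 g. Origin at the centre of its open lower edge, z up; locked, it sits 98 mm above the bottle's underside, and its x (white index mark) points along the bottle's x within 6 degrees. Keep it pushed down and turn it counter-clockwise seen from above: it can be lifted off at 48 to 72 degrees of turn on the bottle.
- cap_top (a point): Centre of the cap's flat crown, 33 mm above its lower edge. Turning: at about 72 degrees on the bottle the cap meets a firm stop, felt as a rise in torque; a little back from there it lifts freely. Pushed down too little, it meets a stop after only 6 degrees.
- cap_liner (a joint): How far the sprung liner inside the cap is pushed in (m): about 0 when locked, -0.0015 when off the bottle, 0.006 when the cap is fully down. The spring starts to yield at about 5 N and bottoms at about 12 N; 0.0045 (10 N) is enough to turn it.
- tray: Low wooden care tray, fixed to the console: base 227 x 106 mm, 6 mm thick, with a grey square bottle well at the end nearer the robot and a rimmed compartment behind it (towards +x of the tray). Origin below the centre of the well, on the console; z up. The sides of the well lie along x and y.
- well_floor (a point): Centre of the well's floor, 6 mm above the console; axes as the tray. The well is 62.6 mm square inside (about 2.3 mm of play on each side of the bottle, which can still turn about 4 degrees in it), with straight walls up to about 24 mm above its floor.
- well_mouth (a point): Centre of the well's mouth, 38 mm above its floor, where the flared lips that guide the bottle in are about 80 mm square inside.
- display_cube: a bystander: 92 mm square, 98 mm high clear acrylic cube on a black base with a red ball shut inside; origin at the centre of its underside
- bail0: a bystander: turned, varnished wooden bail, 109 mm long and 18 mm thick, lying along its x; origin on the surface below its middle
- bail1: a bystander: a bail like bail0
- bail2: a bystander: a bail like bail0
- gauge: a bystander: bright aluminium ring gauge lying flat, 92 mm outside, 73 mm inside, 10 mm high; origin at the centre of its underside
- whistle: a bystander: blue plastic whistle, about 58 mm long, 22 mm high; origin on the surface below its round chamber
- tin: a bystander: round brass-coloured wax tin, 56 mm across, 21 mm high, in the compartment of the tray; origin at the centre of its underside
- block: a bystander: felt-faced wooden polishing block, 34 x 78 x 28 mm high, in the compartment of the tray; origin at the centre of its underside

How it is judged:
By the outcome, as a careful person would: the job done as asked, in the order asked, and still so for the second after the job is handed in, while the arm keeps its last pose, push and grip.
It also fails if it takes over 51 s, if anything falls off the work surface, if the arm or the gripper's body presses on something with over 40 N, if the wrist force passes 120 N, or if a joint passes its speed limit or range.

## Robot

A 7-joint arm with a two-finger parallel gripper is mounted at the origin on the work surface. World frame = base frame: x ahead of the robot, y to its left, z up, the work surface at z = 0. Lengths are in m, angles in rad, forces in N, time in s.
With the tool pointing down it reaches from about 0.4 to 0.875 m from the base axis. Payload 19.3 kg.
Tool frame: the origin (TCP) lies at the very end of the fingers, on their centre line; the grasp point (between the pads) lies 19 mm behind it (bot.pinch_z is the distance from the TCP to the grasp point, in m); y points along the fingers, x is the direction in which the jaws open and shut, and the axes are right-handed (so a half turn about y gives the same grasp; the last joint's range is limited). The gripper opens to 85 mm and grips with 20 to 120 N. Pads are 22 mm wide; open, the fingers measure 114 mm over their backs; the gripper's body (76 mm by 85 mm) begins 54 mm behind the grasp point. The pads swing forward as they close: fully open they stand 13 mm farther back than shut.
Start: joints at [1.241, 0.521, -0.036, 1.599, 0.021, 1.021, -0.113], TCP at [0.161, -0.604, 0.231] pointing down, gripper open.
Joint ranges: [-2.91, 2.91], [-0.3, 2.13], [-1.5, 1.42], [0.17, 2.43], [-1.26, 4.41], [0.16, 1.93], [-2.52, 2.52]. Speed limits (rad/s): [1.89, 1.89, 2.39, 2.39, 3.01, 3.01, 3.01].

## Interface

Orientations are given as [roll, pitch, yaw] about the fixed x, y, z axes, in that order (R = Rz(yaw) Ry(pitch) Rx(roll)).
In Python, from workcell import bot gives the robot as it stands. The module is installed in compiled form; this text tells all that it offers.
- The arm moves only by the tool arm_command, never from a script. Its argument "moves" is a list of rows, each an object of numbers: "rx", "ry", "rz": the turn, a rotation vector about the tool's x, y, z in rad; "x", "y", "z": the shift along the tool's x, y, z in cm; "gripper": the opening, from -1 (shut) to 1 (fully open). In form: [{"rx": .., "ry": .., "rz": .., "x": .., "y": .., "z": .., "gripper": ..}, ...]. A call has 1 to 5 rows; each row is the pose to reach, as a shift and turn from the pose commanded when the call began, along the tool's axes at that moment; what a row does not reach only later rows make up. A row lasts 1/12 s, in which the tool goes at most 41.7 mm and 7.16 degrees, less where a joint would pass 70% of its speed; a pose out of reach is approached as far as the arm can. A call with a gripper value outside its range is refused whole. The fingers move at their own pace and stop on an object; "squeeze" is the grip in N (left out, the last holds). Time passes only in rows, so rows that repeat a pose let the fingers close. It gives the time, the measured TCP pose, the force and the opening at its end, in the units of the state.
- bot.observe(): the state, without advancing time (a new reading comes with each control period).
- bot.grab_frame(name): name is "side" or "top" or "wrist"; returns (picture, depth): 400x640x3 uint8, red, green, blue; 400x640 float32, m along the optical axis (not along the pixel's ray), 0 where there is no reading.
- bot.camera_model(name): a dict with "vfov" (degrees; the focal length in pixels is half the picture's height over the tangent of half this angle, whatever the lens; pixels are square), "cx", "cy" (the principal point, pixels), "extrinsics" (4x4, takes a point from camera to world coordinates); the wrist camera has in their place "mount" (4x4, takes a point from camera to tool coordinates, whose origin is the TCP and whose axes are the tool frame's). Camera axes: x right, y down, z forward; pixel columns grow to the right and rows downward; lengths in m; the calibration is good to about 2 mm. A picture is of the moment at which its call begins: read the wrist's pose just before it. camera_model takes no time and is no camera call.
- bot.job_done(): hands the job in, once; it reports no verdict.
Trained networks look in the newest picture that a camera, given by its name, has taken for a name from the list of things; names that differ only in an ending like _2 or _b are one class to them, and where a whole thing is asked for, a point or a joint stands for the part that bears it (a point fixed in the world has none). Each returns a list of dicts, best first, with "p" (0 to 1); they miss things now and then, are a little off and sometimes report something else, mostly with a low value. They report only what shows in the picture. A call takes as long as a camera call.
- bot.spot_in(name, camera): "box" ([left, top, right, bottom] in pixels, round what is visible of it).
- bot.masks_of(name, camera): "mask" (400x640 bool, what is visible of it) and "box" ([left, top, right, bottom] in pixels, round what is visible of it).
The state is a dict: "clock": time; "qpos": joint angles; "qd": joint speeds; "joint_efforts": joint torques, N m; "position": TCP position; "tool_rot": TCP orientation; "force": force on the tool from outside, world axes, zero at the start; "moment": the same for the moment, N m; "grip_width": finger opening in m.
Only numpy, scipy, OpenCV 4.12 (cv2) and the standard library are available. Lean on these libraries where they do the work, as an engineer would, in place of code of your own. Each camera call takes 0.05 s, during which the arm holds its last target.

## Working session

There is one attempt and no reset: what is moved stays moved. The work goes in short steps, Python scripts to look and compute and a tool call to move; the robot and the scene stay as the last step left them, time stands still between calls to the robot, and variables do not carry over. Pictures are saved under pics/ and viewed, and the job is handed in when it is done.

Besides the shell and the picture viewer there is one more tool, called after "Request:" as name(argument=value, ...), one argument or row to a line, values as JSON. arm_command: Moves the arm, as the interface text tells. Its arguments: {"type":"object","properties":{"moves":{"type":"array"},"squeeze":{"type":"number"}},"required":["moves"]}

```bash
mkdir -p pics; ls
python3 - <<'E'
from workcell import bot
import cv2,numpy as np
print(bot.observe()); 
for n in ("side","top","wrist"):
    p,d=bot.grab_frame(n); cv2.imwrite(f"pics/{n}0.png",p[:,:,::-1]); np.save(f"pics/{n}0.npy",d)
    print(n,bot.camera_model(n))
E
```

```text
pics
{'clock': 0.0, 'qpos': array([ 1.24080757,  0.52201216, -0.03634903,  1.59999416,  0.02118651,
        1.02108695, -0.11281881]), 'qd': array([ 5.70061545e-04, -1.22067260e-03, -4.01513421e-05, -1.05294605e-03,
       -5.93574419e-04, -4.82360120e-04,  1.11584811e-03]), 'joint_efforts': array([-2.40041576e-03, -9.27094316e+01,  1.97833791e+00, -3.69928086e+01,
        1.78036827e-02,  8.06509954e-03,  6.22980383e-05]), 'position': array([ 0.16044392, -0.60371412,  0.23073159]), 'tool_rot': array([-1.57085317e+00,  1.11488648e-03, -1.31102494e+00]), 'force': array([0.91004723, 0.53446879, 0.36746614]), 'moment': array([ 0.04248036,  0.03083228, -0.03810052]), 'grip_width': 0.08527829431741552}
side {'vfov': 50.38943846942324, 'cx': 316.55493411591243, 'cy': 199.69987923047276, 'extrinsics': array([[-0.88726731, -0.29848394,  0.35165901,  0.26817957],
       [-0.46123635,  0.56717246, -0.68233162,  0.74086679],
       [ 0.00421372, -0.76760846, -0.64090522,  0.81450455],
       [ 0.        ,  0.        ,  0.        ,  1.        ]])}
top {'vfov': 51.71528844549511, 'cx': 313.78904128677976, 'cy': 193.68025107252254, 'extrinsics': array([[-6.53633566e-03, -9.97159607e-01,  7.50332851e-02,
         5.49590679e-01],
       [-9.99977547e-01,  6.40707081e-03, -1.96335116e-03,
         3.01282248e-04],
       [ 1.47703090e-03, -7.50444335e-02, -9.97179097e-01,
         1.31167612e+00],
       [ 0.00000000e+00,  0.00000000e+00,  0.00000000e+00,
         1.00000000e+00]])}
wrist {'vfov': 69.04434706969184, 'cx': 319.409712731609, 'cy': 201.58718834048813, 'mount': array([[ 9.99999260e-01,  1.18606287e-03,  2.69261146e-04,
        -6.46857462e-04],
       [ 1.26254845e-04, -3.21422890e-01,  9.46935747e-01,
        -1.42858961e-01],
       [ 1.20967202e-03, -9.46935013e-01, -3.21422802e-01,
         8.33344327e-02],
       [ 0.00000000e+00,  0.00000000e+00,  0.00000000e+00,
         1.00000000e+00]])}
```

View pictures.

View pics/top0.png

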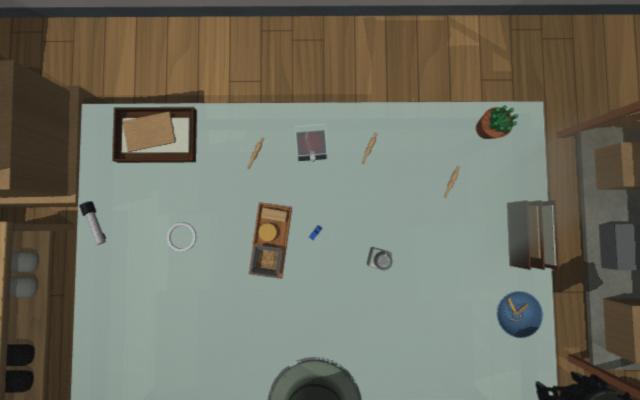

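View pics/side0.png

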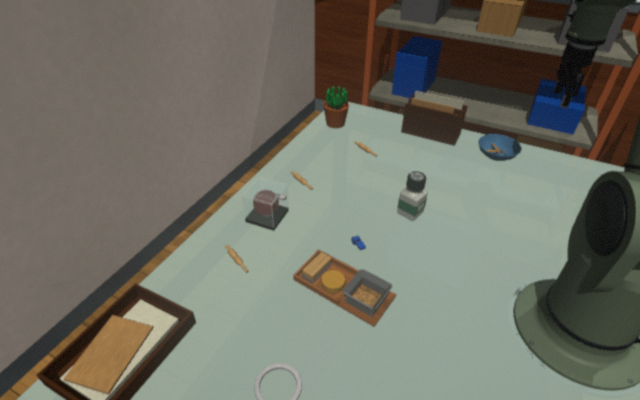

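View pics/wrist0.png

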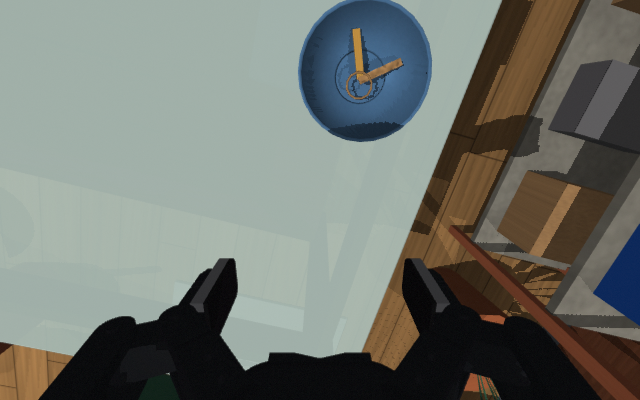

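```bash
cat > h.py <<'E'
from workcell import bot
import cv2,numpy as np
from scipy.spatial.transform import Rotation as R
def K(cam):
    m=bot.camera_model(cam); f=200/np.tan(np.radians(m['vfov']/2)); return f,m['cx'],m['cy']
def T(cam,o=None):
    m=bot.camera_model(cam)
    if 'extrinsics' in m: return m['extrinsics']
    o=o or bot.observe(); A=np.eye(4); A[:3,:3]=R.from_euler('xyz',o['tool_rot']).as_matrix(); A[:3,3]=o['position']
    return A@m['mount']
def cloud(cam,d,TT):
    f,cx,cy=K(cam); v,u=np.mgrid[0:400,0:640]
    P=np.stack([(u-cx)/f*d,(v-cy)/f*d,d],-1)
    return P@TT[:3,:3].T+TT[:3,3]
def proj(cam,P,TT):
    f,cx,cy=K(cam); p=(np.atleast_2d(P)-TT[:3,3])@TT[:3,:3]
    return np.c_[p[:,0]/p[:,2]*f+cx,p[:,1]/p[:,2]*f+cy]
def grab(cam,name):
    o=bot.observe(); p,d=bot.grab_frame(cam); cv2.imwrite(f"pics/{name}.png",p[:,:,::-1])
    TT=T(cam,o); return p,d,cloud(cam,d,TT),TT
E
python3 - <<'E'
from h import *
for cam in ("top","side"):
    d=np.load(f"pics/{cam}0.npy"); C=cloud(cam,d,T(cam))
    for n in ("bottle","cap","tray","display_cube","bail0","gauge","whistle"):
        r=bot.masks_of(n,cam)
        for q in r[:3]:
            m=q['mask']&(d>0); P=C[m]
            if len(P): print(cam,n,round(q['p'],2),np.round(q['box']),m.sum(),np.median(P,0).round(3),P.min(0).round(3),P.max(0).round(3))
E
```

```text
top bottle 0.57 [368. 249. 392. 265.] 135 [ 0.459 -0.173  0.077] [ 0.427 -0.227  0.025] [ 0.48  -0.163  0.085]
top cap 0.78 [370. 253. 390. 271.] 264 [ 0.448 -0.194  0.132] [ 0.423 -0.22   0.081] [ 0.471 -0.173  0.138]
top cap 0.36 [264. 208. 290. 221.] 268 [0.583 0.124 0.034] [0.562 0.084 0.019] [0.602 0.162 0.041]
top cap 0.33 [258. 223. 276. 239.] 251 [0.528 0.144 0.027] [0.499 0.119 0.004] [0.556 0.172 0.037]
top tray 0.92 [249. 200. 293. 276.] 1997 [0.481 0.136 0.008] [ 0.386  0.069 -0.005] [0.623 0.203 0.052]
top display_cube 0.82 [295. 124. 329. 160.] 1124 [0.796 0.005 0.097] [ 0.742 -0.049 -0.005] [0.875 0.06  0.105]
top display_cube 0.26 [258. 223. 276. 242.] 241 [0.528 0.144 0.027] [0.503 0.119 0.019] [0.556 0.172 0.037]
top bail0 0.68 [246. 137. 267. 168.] 111 [0.781 0.183 0.014] [0.733 0.161 0.006] [0.827 0.209 0.022]
top bail0 0.61 [361. 133. 376. 162.] 110 [ 0.801 -0.181  0.014] [ 0.747 -0.201 -0.003] [ 0.837 -0.156  0.023]
top bail0 0.48 [446. 167. 460. 194.] 120 [ 0.69  -0.439  0.015] [ 0.643 -0.462  0.005] [ 0.729 -0.417  0.022]
top gauge 0.81 [165. 224. 195. 252.] 2
[... 766 characters left out ...]
.531 0.149 0.027] [0.504 0.097 0.004] [0.568 0.179 0.032]
side display_cube 0.45 [295. 253. 396. 329.] 2817 [0.465 0.148 0.01 ] [0.388 0.064 0.001] [0.625 0.204 0.049]
side bail0 0.65 [256. 362. 303. 398.] 459 [0.53  0.399 0.01 ] [ 0.473  0.371 -0.   ] [0.562 0.457 0.014]
side bail0 0.6 [224. 246. 247. 272.] 174 [0.781 0.186 0.015] [ 0.734  0.151 -0.002] [0.831 0.209 0.02 ]
side bail0 0.5 [291. 172. 313. 188.] 120 [ 0.799 -0.177  0.014] [ 0.746 -0.218 -0.001] [ 0.848 -0.155  0.021]
side gauge 0.73 [254. 363. 302. 399.] 599 [0.534 0.401 0.01 ] [ 0.473  0.365 -0.002] [0.57  0.457 0.014]
side whistle 0.5 [351. 237. 369. 250.] 135 [ 0.529 -0.003  0.021] [ 0.506 -0.041 -0.   ] [0.559 0.017 0.025]
```

Request:
arm_command(
  moves=[
    {"x": -2.2,"y": -1.4,"z": 2.6,"ry": -0.1,"gripper": 1},
    {"x": -4.6,"y": -2.8,"z": 5.4,"ry": -0.2,"gripper": 1},
    {"x": -7,"y": -4.2,"z": 8.2,"ry": -0.3,"gripper": 1},
    {"x": -9.4,"y": -5.6,"z": 11,"ry": -0.4,"gripper": 1},
    {"x": -11.8,"y": -7,"z": 13.8,"ry": -0.5,"gripper": 1},
  ],
)

```text
invalid input at $.moves[0]: expected keys rx, ry, rz, x, y, z, gripper
```

```bash
cat >> h.py <<'E'
def rel(pos,yaw,o=None):
    "shift cm + ry from measured pose to target (tool pointing straight down)"
    o=o or bot.observe(); M=R.from_euler('xyz',o['tool_rot'])
    s=M.inv().apply(np.array(pos)-o['position'])*100
    rv=(M.inv()*R.from_euler('xyz',[-np.pi/2,0,yaw])).as_rotvec()
    print('clock',round(o['clock'],2),'pos',o['position'].round(4),'rot',o['tool_rot'].round(4),'j7',o['qpos'][6].round(2),'F',o['force'].round(1),'M',o['moment'].round(2),'w',o['grip_width'].round(4))
    print('shift',s.round(2),'rot',rv.round(3))
E
python3 -c "
from h import *
rel([0.448,-0.194,0.30],-0.71);print(bot.observe()['qpos'].round(2))"
```

```text
Traceback (most recent call last):
  File "h.py", line 26, in rel
    print('clock',round(o['clock'],2),'pos',o['position'].round(4),'rot',o['tool_rot'].round(4),'j7',o['qpos'][6].round(2),'F',o['force'].round(1),'M',o['moment'].round(2),'w',o['grip_width'].round(4))
                                                                                                                                                                                ^^^^^^^^^^^^^^^^^^^^^
AttributeError: 'float' object has no attribute 'round'
```

Request:
arm_command(
  moves=[
    {"rx": 0,"rz": 0,"x": -2.2,"y": -1.4,"z": 2.6,"ry": -0.1,"gripper": 1},
    {"rx": 0,"rz": 0,"x": -4.6,"y": -2.8,"z": 5.4,"ry": -0.2,"gripper": 1},
    {"rx": 0,"rz": 0,"x": -7,"y": -4.2,"z": 8.2,"ry": -0.3,"gripper": 1},
    {"rx": 0,"rz": 0,"x": -9.4,"y": -5.6,"z": 11,"ry": -0.4,"gripper": 1},
    {"rx": 0,"rz": 0,"x": -11.8,"y": -7,"z": 13.8,"ry": -0.5,"gripper": 1},
  ],
)

```text
clock: 1.27
position: [0.2642, -0.453, 0.3021]
tool_rot: [-1.571, -0.0, -0.806]
force: [1.3, -1.0, 0.4]
grip_width: 0.0856
```

```bash
sed -i "s/o\['grip_width'\].round(4)/round(float(o['grip_width']),4)/" h.py
python3 -c "
from h import *
rel([0.448,-0.194,0.30],-0.71);print(bot.observe()['qpos'].round(2))"
```

```text
clock 1.27 pos [ 0.2642 -0.453   0.3021] rot [-1.5712e+00 -3.0000e-04 -8.0620e-01] j7 0.06 F [ 1.3 -1.   0.4] M [-0.03  0.01 -0.04] w 0.0856
shift [-5.97  0.19 31.19] rot [ 0.    -0.096  0.   ]
[ 1.09  0.29 -0.2   1.77  0.07  1.09  0.06]
```

Request:
arm_command(
  moves=[
    {"rx": 0,"rz": 0,"x": -0.7,"y": 0,"z": 3.8,"ry": -0.02,"gripper": 1},
    {"rx": 0,"rz": 0,"x": -1.4,"y": 0,"z": 7.6,"ry": -0.05,"gripper": 1},
    {"rx": 0,"rz": 0,"x": -2.1,"y": 0,"z": 11.4,"ry": -0.1,"gripper": 1},
    {"rx": 0,"rz": 0,"x": -2.8,"y": 0,"z": 15.2,"ry": -0.1,"gripper": 1},
    {"rx": 0,"rz": 0,"x": -3.5,"y": 0,"z": 19,"ry": -0.1,"gripper": 1},
  ],
)

```text
clock: 1.68
position: [0.3779, -0.2967, 0.3016]
tool_rot: [-1.571, -0.001, -0.711]
force: [1.1, -0.8, -0.6]
grip_width: 0.0855
```

```bash
python3 -c "
from h import *
rel([0.448,-0.194,0.30],-0.71);print(bot.observe()['qpos'].round(2))"
```

```text
clock 1.68 pos [ 0.3779 -0.2967  0.3016] rot [-1.5709e+00 -7.0000e-04 -7.1090e-01] j7 -0.26 F [ 1.1 -0.8 -0.6] M [-0.04  0.    0.04] w 0.0855
shift [-1.39  0.16 12.36] rot [ 0.    -0.001  0.001]
[ 0.82  0.23 -0.33  1.86  0.08  1.06 -0.26]
```

Request:
arm_command(
  moves=[
    {"rx": 0,"rz": 0,"x": -0.4,"y": 0,"z": 3.6,"ry": 0,"gripper": 1},
    {"rx": 0,"rz": 0,"x": -0.8,"y": 0,"z": 7,"ry": 0,"gripper": 1},
    {"rx": 0,"rz": 0,"x": -1.2,"y": 0,"z": 10,"ry": 0,"gripper": 1},
    {"rx": 0,"rz": 0,"x": -1.4,"y": 0,"z": 12,"ry": 0,"gripper": 1},
    {"rx": 0,"rz": 0,"x": -1.4,"y": 0,"z": 12,"ry": 0,"gripper": 1},
  ],
)

```text
clock: 2.1
position: [0.4471, -0.1945, 0.3015]
tool_rot: [-1.569, -0.0, -0.706]
force: [-0.3, 0.6, -1.0]
grip_width: 0.0851
```

Run:
```python
from h import *
rel([0.448,-0.194,0.30],-0.71)
p,d,C,TT=grab("wrist","w1"); np.savez("pics/w1.npz",p=p,d=d,C=C,TT=TT)
for n in ("cap","bottle"):
    for q in bot.masks_of(n,"wrist")[:2]:
        m=q['mask']&(d>0);P=C[m]; print(n,round(q['p'],2),np.round(q['box']),np.median(P,0).round(4))
        if n=="cap":
            z=np.percentile(P[:,2],80); S=P[abs(P[:,2]-z)<.004]; print('crown z',z,(S.min(0)+S.max(0))/2,S.mean(0),np.ptp(S,axis=0))
```

```text
clock 2.1 pos [ 0.4471 -0.1945  0.3015] rot [-1.5693e+00 -2.0000e-04 -7.0580e-01] j7 -0.53 F [-0.3  0.6 -1. ] M [0.03 0.02 0.05] w 0.0851
shift [0.04 0.15 0.1 ] rot [-0.002  0.004  0.   ]
cap 0.66 [302. 158. 344. 204.] [ 0.4517 -0.1953  0.1319]
crown z 0.1326061213255268 [ 0.45001164 -0.19787755  0.13166152] [ 0.45010675 -0.19734837  0.13201737] [0.04764079 0.04811983 0.00608837]
bottle 0.63 [295. 141. 349. 184.] [ 0.4664 -0.1761  0.0784]
```

View pics/w1.png

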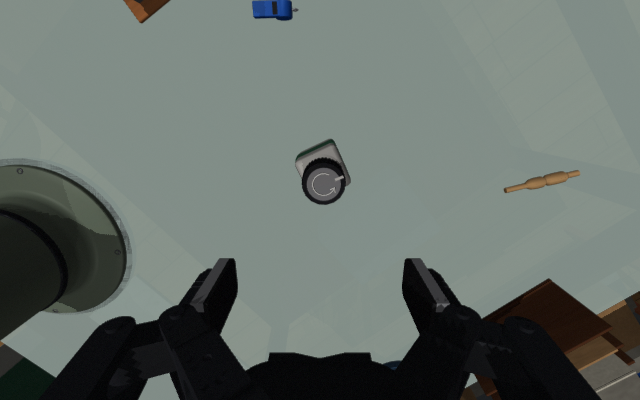

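```bash
cat > fit.py <<'E'
from h import *
from scipy.optimize import differential_evolution as DE, minimize
def hull(cam,TT,pts):
    q=proj(cam,pts,TT).astype(np.float32); return cv2.convexHull(q)
def boxp(x,y,yaw,z0=0):
    c,s=np.cos(yaw),np.sin(yaw); o=[]
    for h,a in((0,.029),(.080,.029),(.088,.0225)):
        for i in(-1,1):
            for j in(-1,1): o.append([x+c*i*a-s*j*a,y+s*i*a+c*j*a,z0+h])
    return np.array(o)
def capp(x,y,z0=0):
    t=np.linspace(0,2*np.pi,40); return np.array([[x+.025*np.cos(a),y+.025*np.sin(a),z0+h] for h in(.098,.131) for a in t])
def render(cam,TT,x,y,yaw,z0=0):
    S=4; m=np.zeros((400*S,640*S),np.uint8)
    for P in(boxp(x,y,yaw,z0),capp(x,y,z0)): cv2.fillConvexPoly(m,((hull(cam,TT,P)+.5)*S).astype(np.int32),1)
    return cv2.resize(m,(640,400),interpolation=cv2.INTER_AREA) if 0 else cv2.resize(m.astype(np.float32),(640,400),interpolation=cv2.INTER_AREA)
E
python3 - <<'E'
from fit import *
z=np.load("pics/w1.npz"); C,TT,d=z['C'],z['TT'],z['d']
M=(C[...,2]>.012)&(d>0)&(np.hypot(C[...,0]-.45,C[...,1]+.195)<.06)
cv2.imwrite("pics/m1.png",M*255)
crop=np.s_[100:250,250:400]
def cost(v): r=render("wrist",TT,*v); return np.abs(r-M)[crop].sum()
r=DE(cost,[(.43,.47),(-.215,-.175),(-.8,.8)],seed=1,maxiter=40,popsize=10)
print(r.x,r.fun,M.sum())
for y in np.linspace(-.8,.8,17): print(round(y,2),minimize(lambda v:cost([*v,y]),r.x[:2],method='Nelder-Mead',options=dict(initial_simplex=[r.x[:2],r.x[:2]+[.004,0],r.x[:2]+[0,.004]])).fun)
E
```

```text
[ 0.450285   -0.19793484 -0.27897026] 150.375 28792
-0.8 514.9375
-0.7 459.625
-0.6 391.0
-0.5 308.625
-0.4 224.375[ WARN:0@0.296] global loadsave.cpp:1063 imwrite_ Unsupported depth image for selected encoder is fallbacked to CV_8U.
Traceback (most recent call last):
  File "fit.py", line 15, in render
    for P in(boxp(x,y,yaw,z0),capp(x,y,z0)): cv2.fillConvexPoly(m,((hull(cam,TT,P)+.5)*S).astype(np.int32),1)
                                                                    ~~~~^^^^^^^^^^
  File "fit.py", line 4, in hull
    q=proj(cam,pts,TT).astype(np.float32); return cv2.convexHull(q)
      ~~~~^^^^^^^^^^^^
  File "h.py", line 16, in proj
    f,cx,cy=K(cam); p=(np.atleast_2d(P)-TT[:3,3])@TT[:3,:3]
            ~^^^^^
  File "h.py", line 5, in K
    m=bot.camera_model(cam); f=200/np.tan(np.radians(m['vfov']/2)); return f,m['cx'],m['cy']
ValueError: time passes only in moves, steps and waits
```

```bash
python3 - <<'E'
import re
s=open('h.py').read()
s=s.replace("def K(cam):","import functools\n@functools.lru_cache(None)\ndef CM(cam): return bot.camera_model(cam)\ndef K(cam):").replace("m=bot.camera_model(cam)","m=CM(cam)")
open('h.py','w').write(s)
E
python3 - <<'E'
from fit import *
rel([0.4503,-0.1979,0.097],-0.706)
# tray well fit from top/side depth
for cam in("top","side"):
    d=np.load(f"pics/{cam}0.npy"); C=cloud(cam,d,T(cam)); P=C.reshape(-1,3)
    P=P[(P[:,0]>.36)&(P[:,0]<.66)&(P[:,1]>.05)&(P[:,1]<.22)]
    S=P[(P[:,2]>.034)&(P[:,2]<.055)&(P[:,0]<.5)]; r=cv2.minAreaRect(S[:,:2].astype(np.float32)*1000); print(cam,'lips',len(S),r)
    S=P[(P[:,2]>.004)&(P[:,2]<.06)]; r=cv2.minAreaRect(S[:,:2].astype(np.float32)*1000); print(cam,'tray',len(S),r)
E
```

```text
clock 2.25 pos [ 0.4446 -0.1988  0.3013] rot [-1.5712 -0.     -0.7112] j7 -0.52 F [ 1.  -0.2 -1.1] M [0.   0.03 0.06] w 0.0852
shift [ 0.37 20.43  0.44] rot [ 0.    -0.005  0.   ]
top lips 339 ((442.44195556640625, 145.39175415039062), (86.86067199707031, 86.87892150878906), 81.39595794677734)
top tray 2406 ((510.06597900390625, 135.63818359375), (168.28924560546875, 295.0118713378906), 89.82875061035156)
side lips 510 ((445.8148193359375, 143.82044982910156), (90.73206329345703, 87.67902374267578), 81.94436645507812)
side tray 3868 ((511.13421630859375, 134.01577758789062), (295.0773620605469, 161.04827880859375), 0.7719727754592896)
```

Request:
arm_command(
  moves=[
    {"rx": 0,"rz": 0,"x": 0.45,"y": 4,"z": 0,"ry": 0,"gripper": 1},
    {"rx": 0,"rz": 0,"x": 0.45,"y": 8,"z": 0,"ry": 0,"gripper": 1},
    {"rx": 0,"rz": 0,"x": 0.45,"y": 12,"z": 0,"ry": 0,"gripper": 1},
    {"rx": 0,"rz": 0,"x": 0.45,"y": 14,"z": 0,"ry": 0,"gripper": 1},
    {"rx": 0,"rz": 0,"x": 0.45,"y": 14,"z": 0,"ry": 0,"gripper": 1},
  ],
)

```text
clock: 2.67
position: [0.4457, -0.2016, 0.1577]
tool_rot: [-1.573, 0.006, -0.713]
force: [-0.3, -0.2, -0.9]
grip_width: 0.0853
```

Run:
```python
from fit import *
rel([0.4503,-0.1979,0.097],-0.706)
p,d,C,TT=grab("wrist","w2"); np.savez("pics/w2.npz",p=p,d=d,C=C,TT=TT)
```

```text
clock 2.67 pos [ 0.4457 -0.2016  0.1577] rot [-1.573   0.0059 -0.7126] j7 -0.62 F [-0.3 -0.2 -0.9] M [-0.08  0.03  0.02] w 0.0853
shift [0.14 6.06 0.59] rot [ 0.002 -0.007 -0.006]
```

View pics/w2.png

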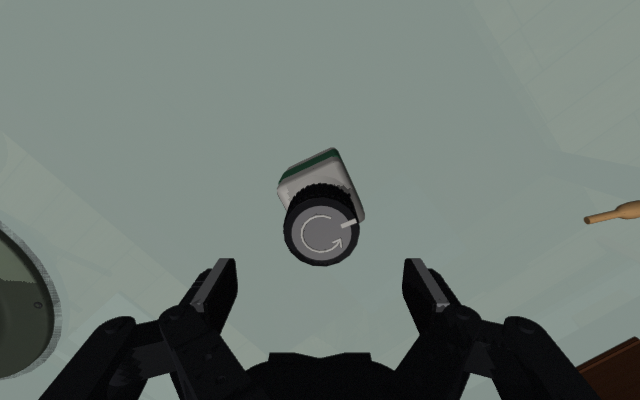

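Run:
```python
from fit import *
z=np.load("pics/w2.npz"); C,TT,d=z['C'],z['TT'],z['d']
M=(C[...,2]>.012)&(d>0)&(np.hypot(C[...,0]-.45,C[...,1]+.197)<.06)
M[:135]=0;M[275:]=0
crop=np.s_[120:280,250:400]
M2=np.zeros_like(M);M2[crop]=M[crop];M=M2
def cost(v): r=render("wrist",TT,*v); return np.abs(r-M)[crop].sum()
r=DE(cost,[(.43,.47),(-.215,-.175),(-.8,.8)],seed=1,maxiter=40,popsize=10)
print(r.x,r.fun,M.sum())
S=C[crop].reshape(-1,3);S=S[(abs(S[:,2]-.131)<.004)&(np.hypot(S[:,0]-.45,S[:,1]+.197)<.04)];print((S.min(0)+S.max(0))/2,np.ptp(S,axis=0))
im=cv2.imread("pics/w2.png")
for P in(boxp(*r.x),capp(*r.x[:2])): cv2.polylines(im,[hull("wrist",TT,P).astype(np.int32)],True,(0,0,255),1)
cv2.imwrite("pics/w2o.png",cv2.resize(im[110:290,230:410],None,fx=3,fy=3))
rel([*r.x[:2],0.097],-0.71)
```

```text
[ 0.45029201 -0.19790626 -0.30030603] 420.25 7444
[ 0.449976   -0.19792483  0.13096151] [0.04866605 0.04848718 0.0078938 ]
clock 2.72 pos [ 0.447  -0.2018  0.1602] rot [-1.572   0.0033 -0.7124] j7 -0.62 F [ 0.3 -0.1  0.3] M [ 0.04  0.02 -0.  ] w 0.0856
shift [0.02 6.32 0.52] rot [ 0.001 -0.002 -0.003]
```

View pics/w2o.png

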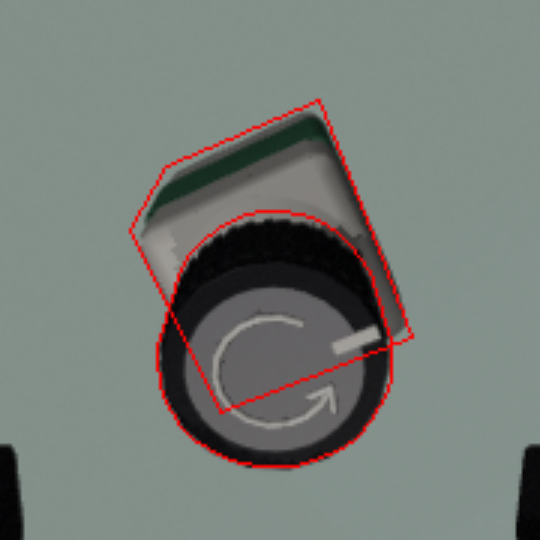

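Request:
arm_command(
  moves=[
    {"rx": 0,"rz": 0,"x": 0.05,"y": 2,"z": 0.5,"ry": 0,"gripper": 1},
    {"rx": 0,"rz": 0,"x": 0.05,"y": 4,"z": 0.5,"ry": 0,"gripper": 1},
    {"rx": 0,"rz": 0,"x": 0.05,"y": 5.8,"z": 0.5,"ry": 0,"gripper": 1},
    {"rx": 0,"rz": 0,"x": 0.05,"y": 6.2,"z": 0.5,"ry": 0,"gripper": 1},
    {"rx": 0,"rz": 0,"x": 0.05,"y": 6.2,"z": 0.5,"ry": 0,"gripper": 1},
  ],
)

```text
clock: 3.13
position: [0.4521, -0.1983, 0.1001]
tool_rot: [-1.571, -0.0, -0.712]
force: [-0.0, -0.3, 0.3]
grip_width: 0.0852
```

Run:
```python
from fit import *
rel([0.4503,-0.198,0.097],-0.71)
```

```text
clock 3.13 pos [ 0.4521 -0.1983  0.1001] rot [-1.571e+00 -3.000e-04 -7.118e-01] j7 -0.69 F [-0.  -0.3  0.3] M [-0.05 -0.02  0.02] w 0.0852
shift [-0.16  0.31 -0.1 ] rot [ 0.    -0.002  0.   ]
```

Close on the cap.

Request:
arm_command(
  moves=[
    {"rx": 0,"rz": 0,"x": -0.1,"y": 0.2,"z": -0.1,"ry": 0,"gripper": -0.2},
    {"rx": 0,"rz": 0,"x": -0.1,"y": 0.2,"z": -0.1,"ry": 0,"gripper": -1},
    {"rx": 0,"rz": 0,"x": -0.1,"y": 0.2,"z": -0.1,"ry": 0,"gripper": -1},
    {"rx": 0,"rz": 0,"x": -0.1,"y": 0.2,"z": -0.1,"ry": 0,"gripper": -1},
    {"rx": 0,"rz": 0,"x": -0.1,"y": 0.2,"z": -0.1,"ry": 0,"gripper": -1},
  ],
  squeeze=80,
)

```text
clock: 3.55
position: [0.4507, -0.1979, 0.0979]
tool_rot: [-1.571, -0.001, -0.711]
force: [-1.8, 1.3, 4.6]
grip_width: 0.0481
```

Request:
arm_command(
  moves=[
    {"rx": 0,"rz": 0,"x": 0,"y": 0,"z": 0,"ry": 0,"gripper": -1},
    {"rx": 0,"rz": 0,"x": 0,"y": 0,"z": 0,"ry": 0,"gripper": -1},
    {"rx": 0,"rz": 0,"x": 0,"y": 0,"z": 0,"ry": 0,"gripper": -1},
    {"rx": 0,"rz": 0,"x": 0,"y": 0,"z": 0,"ry": 0,"gripper": -1},
  ],
)

```text
clock: 3.88
position: [0.4506, -0.1979, 0.0976]
tool_rot: [-1.571, -0.0, -0.711]
force: [-0.9, 0.3, 5.1]
grip_width: 0.0484
```

Run:
```python
from fit import *
rel([0.4503,-0.198,0.097],-0.71)
grab("wrist","w3")
```

```text
clock 3.88 pos [ 0.4506 -0.1979  0.0976] rot [-1.5708e+00 -3.0000e-04 -7.1110e-01] j7 -0.69 F [-0.9  0.3  5.1] M [ 0.06  0.38 -0.01] w 0.0484
shift [-0.02  0.06 -0.03] rot [ 0.    -0.001  0.   ]
```

View pics/w3.png

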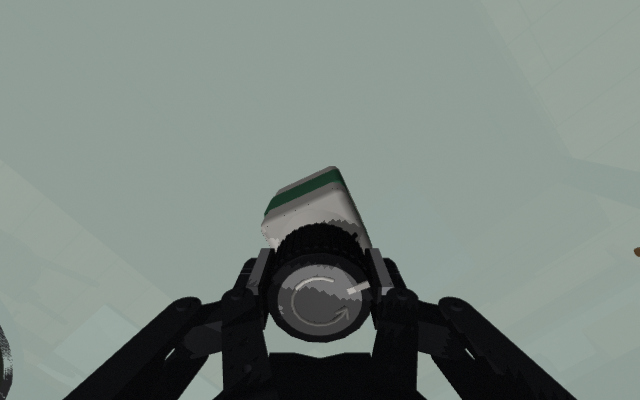

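Request:
arm_command(
  moves=[
    {"rx": 0,"rz": 0,"x": 0,"y": -1,"z": 0,"ry": 0,"gripper": -1},
    {"rx": 0,"rz": 0,"x": 0,"y": -3,"z": 0,"ry": 0,"gripper": -1},
    {"rx": 0,"rz": 0,"x": 0,"y": -6,"z": 0,"ry": 0,"gripper": -1},
    {"rx": 0,"rz": 0,"x": 0,"y": -9,"z": 0,"ry": 0,"gripper": -1},
    {"rx": 0,"rz": 0,"x": 0,"y": -10,"z": 0,"ry": 0,"gripper": -1},
  ],
)

```text
clock: 4.35
position: [0.4517, -0.1981, 0.2013]
tool_rot: [-1.569, -0.004, -0.711]
force: [1.0, -0.4, -3.2]
grip_width: 0.0482
```

Run:
```python
from fit import *
rel([0.445,0.0,0.200],-0.568)
p,d,C,TT=grab("wrist","w4")
np.savez("pics/w4.npz",p=p,d=d,C=C,TT=TT)
```

```text
clock 4.35 pos [ 0.4517 -0.1981  0.2013] rot [-1.5694 -0.0039 -0.711 ] j7 -0.6 F [ 1.  -0.4 -3.2] M [-0.04 -0.06  0.04] w 0.0482
shift [-13.43   0.1   14.57] rot [-0.001 -0.143  0.004]
```

View pics/w4.png

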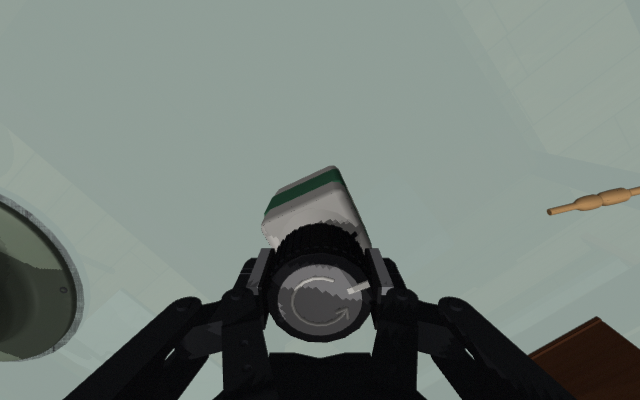

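Request:
arm_command(
  moves=[
    {"rx": 0,"rz": 0,"x": -1,"y": 0,"z": 1.1,"ry": -0.03,"gripper": -1},
    {"rx": 0,"rz": 0,"x": -3,"y": 0,"z": 3.2,"ry": -0.06,"gripper": -1},
    {"rx": 0,"rz": 0,"x": -5,"y": 0,"z": 5.4,"ry": -0.1,"gripper": -1},
    {"rx": 0,"rz": 0,"x": -7,"y": 0,"z": 7.6,"ry": -0.12,"gripper": -1},
    {"rx": 0,"rz": 0,"x": -9,"y": 0,"z": 9.8,"ry": -0.14,"gripper": -1},
  ],
)

```text
clock: 4.82
position: [0.4453, -0.0632, 0.1961]
tool_rot: [-1.571, 0.002, -0.569]
force: [1.1, 0.0, -3.8]
grip_width: 0.0483
```

Run:
```python
from fit import *
rel([0.445,0.145,0.200],-0.568)
```

```text
clock 4.82 pos [ 0.4453 -0.0632  0.1961] rot [-1.5714  0.0017 -0.5694] j7 -0.77 F [ 1.1  0.  -3.8] M [ 0.03 -0.13 -0.1 ] w 0.0483
shift [-11.25  -0.38  17.52] rot [ 0.001 -0.001 -0.002]
```

Request:
arm_command(
  moves=[
    {"rx": 0,"rz": 0,"x": -1.2,"y": -0.1,"z": 1.8,"ry": 0,"gripper": -1},
    {"rx": 0,"rz": 0,"x": -2.4,"y": -0.2,"z": 3.7,"ry": 0,"gripper": -1},
    {"rx": 0,"rz": 0,"x": -3.2,"y": -0.4,"z": 5,"ry": 0,"gripper": -1},
    {"rx": 0,"rz": 0,"x": -3.2,"y": -0.4,"z": 5,"ry": 0,"gripper": -1},
    {"rx": 0,"rz": 0,"x": -3.2,"y": -0.4,"z": 5,"ry": 0,"gripper": -1},
  ],
)

```text
clock: 5.23
position: [0.4458, -0.0047, 0.2004]
tool_rot: [-1.571, 0.001, -0.569]
force: [-0.6, -1.0, -4.7]
grip_width: 0.0481
```

Run:
```python
from fit import *
p,d,C,TT=grab("wrist","w5")
np.savez("pics/w5.npz",p=p,d=d,C=C,TT=TT)
p,d,C,TT=grab("side","s5")
np.savez("pics/s5.npz",p=p,d=d,C=C,TT=TT)
rel([0.445,0.145,0.200],-0.568)
```

```text
clock 5.33 pos [ 0.4459 -0.0059  0.2005] rot [-1.5716e+00  1.1000e-03 -5.7120e-01] j7 -0.9 F [-0.3  0.  -4.3] M [-0.02  0.02  0.01] w 0.048
shift [-8.24  0.05 12.65] rot [ 0.001 -0.003 -0.001]
```

View pics/w5.png

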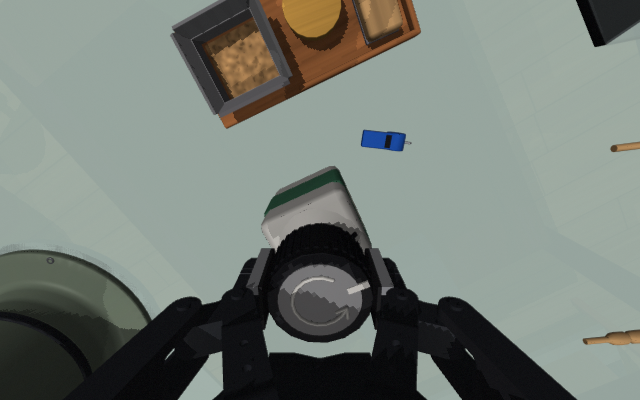

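View pics/s5.png

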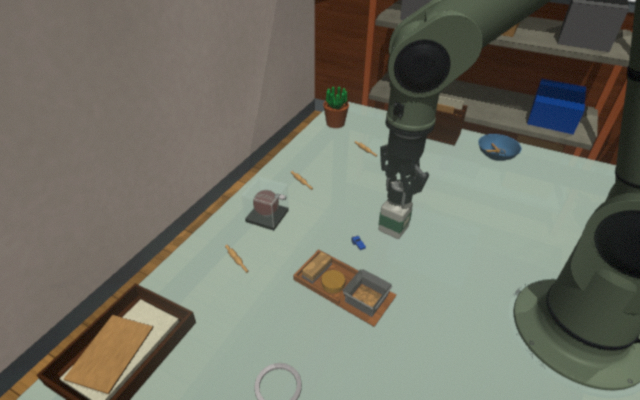

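Run:
```python
from fit import *
for f,cam in(("w5","wrist"),("s5","side")):
    z=np.load(f"pics/{f}.npz"); C,TT,d=z['C'],z['TT'],z['d']
    near=(np.hypot(C[...,0]-.444,C[...,1]-.145)<.075)&(d>0)
    P=C[near&(C[...,2]>.04)]; print(f,len(P),P[:,2].max(),cv2.minAreaRect(P[:,:2].astype(np.float32)*1000))
    # inner: fit square ring 80..~87 to rim points: minimise |cheb-dist - r|
    P=C[near&(C[...,2]>.0405)][:,:2]
    def cheb(v):
        c,s=np.cos(v[2]),np.sin(v[2]); q=(P-v[:2]); a=np.abs(q[:,0]*c+q[:,1]*s); b=np.abs(-q[:,0]*s+q[:,1]*c); return np.maximum(a,b)
    r=minimize(lambda v:np.abs(cheb(v)-v[3]).mean(),[.444,.145,-.147,.042],method='Nelder-Mead',options=dict(xatol=1e-5,fatol=1e-7,maxiter=2000,initial_simplex=[[.444,.145,-.147,.042],[.45,.145,-.147,.042],[.444,.15,-.147,.042],[.444,.145,-.1,.042],[.444,.145,-.147,.045]]))
    print(r.x,r.fun, np.percentile(cheb(r.x),[2,50,98]))
    # floor
    F=C[(np.hypot(C[...,0]-.444,C[...,1]-.145)<.03)&(d>0)]; print('floor z',np.median(F[:,2]))
    # tray base
    B=C[(d>0)&(C[...,2]>.0045)&(C[...,2]<.06)&(C[...,0]>.37)&(C[...,0]<.65)&(C[...,1]>.06)&(C[...,1]<.22)]
    print('tray',cv2.minAreaRect(B[:,:2].astype(np.float32)*1000))
# bottle in tool frame
z=np.load("pics/w5.npz"); C,TT,d=z['C'],z['TT'],z['d']
m=np.zeros((400,640),bool); m[160:250,255:375]=1
M=(C[...,2]>.05)&(d>0)&m
print(M.sum())
crop=np.s_[160:250,255:375]
g=np.zeros((400,640),np.float32);g[crop]=1
def cost(v): 
    r=render("wrist",TT,v[0],v[1],v[2],v[3]); return (np.abs(r-M)*g).sum()
r=DE(cost,[(.43,.46),(-.02,.01),(-.4,.2),(.095,.107)],seed=1,maxiter=60,popsize=10)
print(r.x,r.fun)
for y in(-.2,-.15,-.1): print(y,cost([.4459,-.0055,y,.1025]))
im=cv2.imread("pics/w5.png")
for P in(boxp(*r.x),capp(*r.x[:2],r.x[3])): cv2.polylines(im,[hull("wrist",TT,P).astype(np.int32)],True,(0,0,255),1)
cx,cy=.444,.145
cv2.imwrite("pics/w5o.png",cv2.resize(im[140:320,240:420],None,fx=3,fy=3))
```

```text
w5 2525 0.0474448157813539 ((444.4300537109375, 145.18069458007812), (87.62813568115234, 87.60722351074219), 81.91976165771484)
[ 0.44502767  0.14425821 -0.1458102   0.0400414 ] 0.0015498701029214518 [0.03681512 0.04004145 0.04374148]
floor z 0.006546370784467737
tray ((505.0223388671875, 131.69711303710938), (97.00281524658203, 226.45761108398438), 81.77408599853516)
s5 358 0.0491163636686871 ((445.2004089355469, 143.41351318359375), (90.41336059570312, 88.76801300048828), 80.09793853759766)
[ 0.44495554  0.14544575 -0.14114415  0.04028148] 0.0015561138549902787 [0.03661556 0.04028172 0.04452989]
floor z 0.006789118110130221
tray ((513.8966674804688, 141.37550354003906), (152.4291229248047, 258.2896423339844), 89.57123565673828)
6600
[ 0.44390774 -0.00776251 -0.13103904  0.09510673] 163.8125
-0.2 412.5
-0.15 418.9375
-0.1 485.3125
```

View pics/w5o.png

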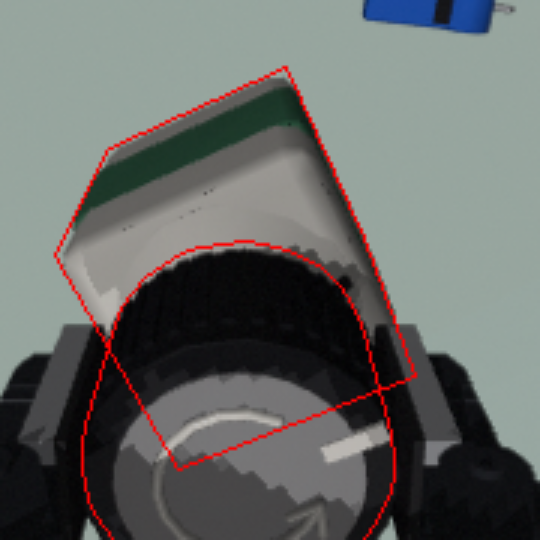

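Request:
arm_command(
  moves=[
    {"rx": 0,"rz": 0,"x": -1,"y": 0,"z": 1.5,"ry": 0,"gripper": -1},
    {"rx": 0,"rz": 0,"x": -2.6,"y": 0,"z": 4,"ry": 0,"gripper": -1},
    {"rx": 0,"rz": 0,"x": -4.2,"y": 0,"z": 6.5,"ry": 0,"gripper": -1},
    {"rx": 0,"rz": 0,"x": -5.8,"y": 0,"z": 9,"ry": 0,"gripper": -1},
    {"rx": 0,"rz": 0,"x": -7.2,"y": 0,"z": 11.2,"ry": 0,"gripper": -1},
  ],
)

```text
clock: 5.75
position: [0.4462, 0.1285, 0.2009]
tool_rot: [-1.571, 0.0, -0.572]
force: [0.4, -0.1, -5.2]
grip_width: 0.048
```

Request:
arm_command(
  moves=[
    {"rx": 0,"rz": 0,"x": -1,"y": 0,"z": 1.4,"ry": 0,"gripper": -1},
    {"rx": 0,"rz": 0,"x": -1,"y": 0,"z": 1.4,"ry": 0,"gripper": -1},
    {"rx": 0,"rz": 0,"x": -1,"y": 0,"z": 1.4,"ry": 0,"gripper": -1},
    {"rx": 0,"rz": 0,"x": -1,"y": 0,"z": 1.4,"ry": 0,"gripper": -1},
  ],
)

```text
clock: 6.08
position: [0.4455, 0.1437, 0.2009]
tool_rot: [-1.572, 0.0, -0.572]
force: [-0.6, -0.8, -4.9]
grip_width: 0.0482
```

Run:
```python
from fit import *
rel([0.4448,0.1448,0.104],-0.572)
print(bot.observe()['qpos'].round(2))
grab("wrist","w6")
grab("side","s6")
```

```text
clock 6.08 pos [0.4455 0.1437 0.2009] rot [-1.5718e+00  3.0000e-04 -5.7210e-01] j7 -1.26 F [-0.6 -0.8 -4.9] M [-0.03  0.02  0.  ] w 0.0482
shift [-0.12  9.69  0.07] rot [ 0.001 -0.    -0.   ]
[ 0.    0.36 -0.55  2.01  0.25  0.84 -1.26]
```

View pics/w6.png

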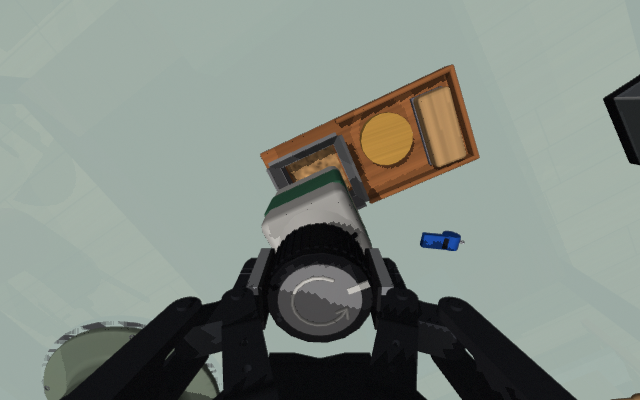

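View pics/s6.png

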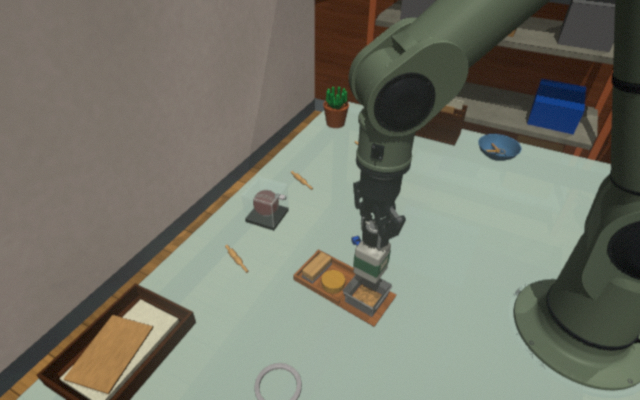

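Request:
arm_command(
  moves=[
    {"rx": 0,"rz": 0,"x": -0.1,"y": 1.5,"z": 0,"ry": 0,"gripper": -1},
    {"rx": 0,"rz": 0,"x": -0.1,"y": 3.5,"z": 0,"ry": 0,"gripper": -1},
    {"rx": 0,"rz": 0,"x": -0.1,"y": 5,"z": 0,"ry": 0,"gripper": -1},
    {"rx": 0,"rz": 0,"x": -0.1,"y": 6,"z": 0,"ry": 0,"gripper": -1},
    {"rx": 0,"rz": 0,"x": -0.1,"y": 6.5,"z": 0,"ry": 0,"gripper": -1},
  ],
)

```text
clock: 6.6
position: [0.4444, 0.1446, 0.1352]
tool_rot: [-1.572, 0.001, -0.572]
force: [0.3, 0.7, -4.5]
grip_width: 0.0483
```

Request:
arm_command(
  moves=[
    {"rx": 0,"rz": 0,"x": 0,"y": 0.3,"z": 0,"ry": 0,"gripper": -1},
    {"rx": 0,"rz": 0,"x": 0,"y": 0.6,"z": 0,"ry": 0,"gripper": -1},
    {"rx": 0,"rz": 0,"x": 0,"y": 0.9,"z": 0,"ry": 0,"gripper": -1},
    {"rx": 0,"rz": 0,"x": 0,"y": 1.2,"z": 0,"ry": 0,"gripper": -1},
    {"rx": 0,"rz": 0,"x": 0,"y": 1.5,"z": 0,"ry": 0,"gripper": -1},
  ],
)

```text
clock: 7.02
position: [0.445, 0.1455, 0.1214]
tool_rot: [-1.57, -0.001, -0.571]
force: [-1.1, 0.6, -4.3]
grip_width: 0.0482
```

Run:
```python
from fit import *
rel([0.4448,0.1448,0.104],-0.572)
```

```text
clock 7.02 pos [0.445  0.1455 0.1214] rot [-1.5702e+00 -5.0000e-04 -5.7110e-01] j7 -1.36 F [-1.1  0.6 -4.3] M [ 0.02 -0.01 -0.05] w 0.0482
shift [ 0.02  1.74 -0.07] rot [-0.001  0.001  0.001]
```

Entering without contact. Continue slowly.

Request:
arm_command(
  moves=[
    {"rx": 0,"rz": 0,"x": 0,"y": 0.3,"z": 0,"ry": 0,"gripper": -1},
    {"rx": 0,"rz": 0,"x": 0,"y": 0.6,"z": 0,"ry": 0,"gripper": -1},
    {"rx": 0,"rz": 0,"x": 0,"y": 0.9,"z": 0,"ry": 0,"gripper": -1},
    {"rx": 0,"rz": 0,"x": 0,"y": 1.2,"z": 0,"ry": 0,"gripper": -1},
    {"rx": 0,"rz": 0,"x": 0,"y": 1.4,"z": 0,"ry": 0,"gripper": -1},
  ],
)

```text
clock: 7.43
position: [0.4446, 0.1454, 0.1069]
tool_rot: [-1.571, 0.0, -0.571]
force: [-0.1, -0.2, -4.7]
grip_width: 0.0477
```

Request:
arm_command(
  moves=[
    {"rx": 0,"rz": 0,"x": 0,"y": 0.1,"z": 0,"ry": 0,"gripper": -1},
    {"rx": 0,"rz": 0,"x": 0,"y": 0.2,"z": 0,"ry": 0,"gripper": -1},
    {"rx": 0,"rz": 0,"x": 0,"y": 0.3,"z": 0,"ry": 0,"gripper": -1},
  ],
)

```text
clock: 7.68
position: [0.4448, 0.1456, 0.1044]
tool_rot: [-1.57, -0.0, -0.571]
force: [-2.4, 1.0, 5.2]
grip_width: 0.0479
```

Request:
arm_command(
  moves=[
    {"rx": 0,"rz": 0,"x": 0,"y": 0,"z": 0,"ry": 0,"gripper": -1},
    {"rx": 0,"rz": 0,"x": 0,"y": 0.1,"z": 0,"ry": 0,"gripper": -1},
    {"rx": 0,"rz": 0,"x": 0,"y": 0.2,"z": 0,"ry": 0,"gripper": -1},
    {"rx": 0,"rz": 0,"x": 0,"y": 0.3,"z": 0,"ry": 0,"gripper": -1},
    {"rx": 0,"rz": 0,"x": 0,"y": 0.3,"z": 0,"ry": 0,"gripper": -1},
  ],
  squeeze=110,
)

```text
clock: 8.1
position: [0.4448, 0.1456, 0.1016]
tool_rot: [-1.57, -0.0, -0.571]
force: [-3.4, 0.2, 8.0]
grip_width: 0.0478
```

Request:
arm_command(
  moves=[
    {"rx": 0,"rz": 0,"x": 0,"y": 0.1,"z": 0,"ry": 0,"gripper": -1},
    {"rx": 0,"rz": 0,"x": 0,"y": 0.2,"z": 0,"ry": 0,"gripper": -1},
    {"rx": 0,"rz": 0,"x": 0,"y": 0.2,"z": 0,"ry": 0,"gripper": -1},
  ],
)

```text
clock: 8.35
position: [0.4448, 0.1456, 0.0997]
tool_rot: [-1.57, -0.0, -0.571]
force: [-3.5, -0.2, 10.3]
grip_width: 0.0479
```

Run:
```python
from fit import *
rel([0.4448,0.1448,0.104],-0.572)
print(bot.observe()['qpos'].round(3))
grab("wrist","w7")
```

```text
clock 8.35 pos [0.4448 0.1456 0.0997] rot [-1.5704e+00 -4.0000e-04 -5.7090e-01] j7 -1.39 F [-3.5 -0.2 10.3] M [0.05 0.74 0.01] w 0.0479
shift [ 0.04 -0.43 -0.07] rot [-0.     0.001  0.   ]
[-0.086  0.518 -0.462  2.097  0.396  0.61  -1.394]
```

View pics/w7.png

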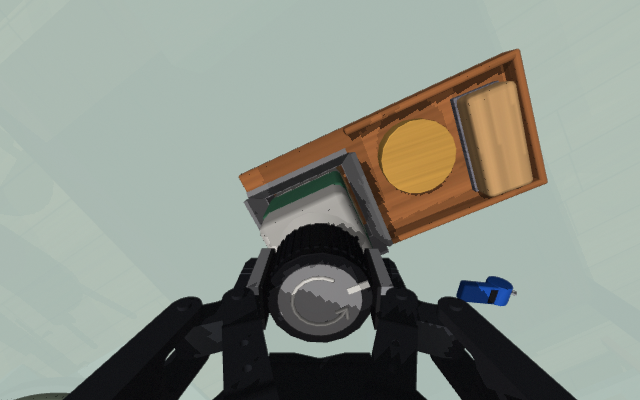

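Request:
arm_command(
  moves=[
    {"rx": 0,"rz": 0,"x": -0.05,"y": 0.1,"z": -0.03,"ry": 0,"gripper": -1},
    {"rx": 0,"rz": 0,"x": -0.08,"y": 0.2,"z": -0.05,"ry": 0,"gripper": -1},
    {"rx": 0,"rz": 0,"x": -0.08,"y": 0.25,"z": -0.05,"ry": 0,"gripper": -1},
    {"rx": 0,"rz": 0,"x": -0.08,"y": 0.25,"z": -0.05,"ry": 0,"gripper": -1},
  ],
)

```text
clock: 8.73
position: [0.4445, 0.1458, 0.0982]
tool_rot: [-1.57, -0.002, -0.571]
force: [-7.8, -1.6, 32.0]
grip_width: 0.0478
```

Request:
arm_command(
  moves=[
    {"rx": 0,"rz": 0,"x": 0,"y": 0.05,"z": 0,"ry": 0,"gripper": -1},
    {"rx": 0,"rz": 0,"x": 0,"y": 0.05,"z": 0,"ry": 0,"gripper": -1},
  ],
)

```text
clock: 8.9
position: [0.4446, 0.1458, 0.0981]
tool_rot: [-1.569, -0.002, -0.571]
force: [-10.4, -2.7, 43.6]
grip_width: 0.0476
```

Request:
arm_command(
  moves=[
    {"rx": 0,"rz": 0,"x": 0,"y": -0.1,"z": 0,"ry": 0,"gripper": -1},
    {"rx": 0,"rz": 0,"x": 0,"y": -0.1,"z": 0,"ry": 0,"gripper": -1},
  ],
)

```text
clock: 9.07
position: [0.4443, 0.1457, 0.0983]
tool_rot: [-1.57, -0.001, -0.571]
force: [-4.5, -0.3, 18.6]
grip_width: 0.048
```

Request:
arm_command(
  moves=[
    {"rx": 0,"rz": 0,"x": 0,"y": 0,"z": 0,"ry": -0.05,"gripper": -1},
    {"rx": 0,"rz": 0,"x": 0,"y": 0,"z": 0,"ry": -0.1,"gripper": -1},
    {"rx": 0,"rz": 0,"x": 0,"y": 0,"z": 0,"ry": -0.16,"gripper": -1},
    {"rx": 0,"rz": 0,"x": 0,"y": 0,"z": 0,"ry": -0.22,"gripper": -1},
    {"rx": 0,"rz": 0,"x": 0,"y": 0,"z": 0,"ry": -0.28,"gripper": -1},
  ],
)

```text
clock: 9.48
position: [0.4446, 0.146, 0.0983]
tool_rot: [-1.569, -0.002, -0.288]
force: [-2.5, 0.4, 17.7]
grip_width: 0.048
```

Run:
```python
from fit import *
rel([0.4448,0.1448,0.104],-0.572)
grab("wrist","w8")
```

```text
clock 9.48 pos [0.4446 0.146  0.0983] rot [-1.5695 -0.002  -0.288 ] j7 -1.17 F [-2.5  0.4 17.7] M [-0.02  0.51 -0.06] w 0.048
shift [ 0.05 -0.57 -0.11] rot [-0.002  0.284  0.002]
```

View pics/w8.png

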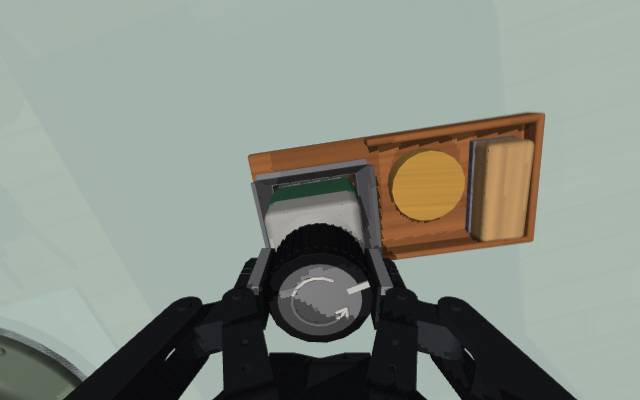

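Request:
arm_command(
  moves=[
    {"rx": 0,"rz": 0,"x": 0,"y": 0,"z": 0,"ry": -0.06,"gripper": -1},
    {"rx": 0,"rz": 0,"x": 0,"y": 0,"z": 0,"ry": -0.12,"gripper": -1},
    {"rx": 0,"rz": 0,"x": 0,"y": 0,"z": 0,"ry": -0.18,"gripper": -1},
    {"rx": 0,"rz": 0,"x": 0,"y": 0,"z": 0,"ry": -0.24,"gripper": -1},
    {"rx": 0,"rz": 0,"x": 0,"y": 0,"z": 0,"ry": -0.3,"gripper": -1},
  ],
)

```text
clock: 9.95
position: [0.4447, 0.146, 0.0983]
tool_rot: [-1.57, -0.002, 0.012]
force: [-2.1, 0.5, 18.0]
grip_width: 0.0477
```

Request:
arm_command(
  moves=[
    {"rx": 0,"rz": 0,"x": 0,"y": 0,"z": 0,"ry": -0.06,"gripper": -1},
    {"rx": 0,"rz": 0,"x": 0,"y": 0,"z": 0,"ry": -0.12,"gripper": -1},
    {"rx": 0,"rz": 0,"x": 0,"y": 0,"z": 0,"ry": -0.18,"gripper": -1},
    {"rx": 0,"rz": 0,"x": 0,"y": 0,"z": 0,"ry": -0.24,"gripper": -1},
    {"rx": 0,"rz": 0,"x": 0,"y": 0,"z": 0,"ry": -0.3,"gripper": -1},
  ],
)

```text
clock: 10.37
position: [0.4444, 0.146, 0.0983]
tool_rot: [-1.571, -0.002, 0.312]
force: [-4.6, 0.3, 21.0]
grip_width: 0.0475
```

Run:
```python
from fit import *
rel([0.4448,0.1448,0.104],-0.572)
```

```text
clock 10.37 pos [0.4444 0.146  0.0983] rot [-1.5708 -0.002   0.3118] j7 -0.68 F [-4.6  0.3 21. ] M [ 0.02  1.07 -0.14] w 0.0475
shift [ 0.   -0.57 -0.13] rot [-0.001  0.884  0.002]
```

Request:
arm_command(
  moves=[
    {"rx": 0,"rz": 0,"x": 0,"y": 0,"z": 0,"ry": -0.05,"gripper": -1},
    {"rx": 0,"rz": 0,"x": 0,"y": 0,"z": 0,"ry": -0.1,"gripper": -1},
    {"rx": 0,"rz": 0,"x": 0,"y": 0,"z": 0,"ry": -0.15,"gripper": -1},
    {"rx": 0,"rz": 0,"x": 0,"y": 0,"z": 0,"ry": -0.2,"gripper": -1},
    {"rx": 0,"rz": 0,"x": 0,"y": 0,"z": 0,"ry": -0.2,"gripper": -1},
  ],
)

```text
clock: 10.78
position: [0.4442, 0.146, 0.0983]
tool_rot: [-1.571, -0.002, 0.512]
force: [-6.2, -0.4, 24.0]
grip_width: 0.0477
```

Run:
```python
from fit import *
rel([0.4448,0.1448,0.104],-0.572)
grab("wrist","w9")
```

```text
clock 10.78 pos [0.4442 0.146  0.0983] rot [-1.571  -0.0017  0.5124] j7 -0.52 F [-6.2 -0.4 24. ] M [-0.04  1.38  0.01] w 0.0477
shift [-0.01 -0.57 -0.13] rot [-1.000e-03  1.084e+00  2.000e-03]
```

View pics/w9.png

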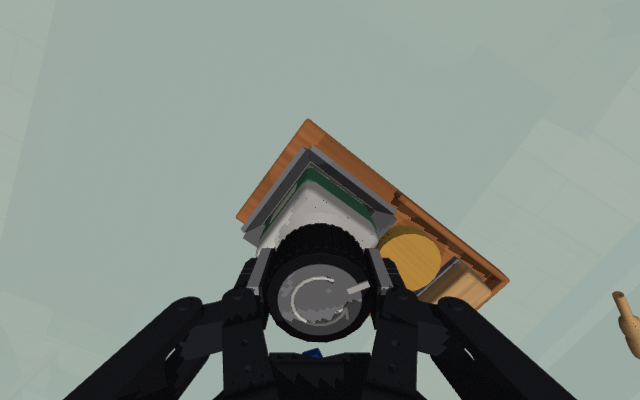

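Request:
arm_command(
  moves=[
    {"rx": 0,"rz": 0,"x": 0,"y": 0,"z": 0,"ry": -0.04,"gripper": -1},
    {"rx": 0,"rz": 0,"x": 0,"y": -0.05,"z": 0,"ry": -0.06,"gripper": -1},
    {"rx": 0,"rz": 0,"x": 0,"y": -0.1,"z": 0,"ry": -0.06,"gripper": -1},
    {"rx": 0,"rz": 0,"x": 0,"y": -0.2,"z": 0,"ry": -0.06,"gripper": -1},
  ],
)

```text
clock: 11.17
position: [0.4441, 0.1459, 0.0998]
tool_rot: [-1.571, -0.001, 0.569]
force: [-2.2, 2.3, 7.5]
grip_width: 0.0478
```

Request:
arm_command(
  moves=[
    {"rx": 0,"rz": 0,"x": 0,"y": -0.2,"z": 0,"ry": 0,"gripper": -1},
    {"rx": 0,"rz": 0,"x": 0,"y": -0.4,"z": 0,"ry": 0,"gripper": -1},
    {"rx": 0,"rz": 0,"x": 0,"y": -0.6,"z": 0,"ry": 0,"gripper": -1},
    {"rx": 0,"rz": 0,"x": 0,"y": -0.6,"z": 0,"ry": 0,"gripper": -1},
  ],
)

```text
clock: 11.5
position: [0.4441, 0.1457, 0.1058]
tool_rot: [-1.571, -0.001, 0.569]
force: [-1.8, 1.9, 4.0]
grip_width: 0.0475
```

Run:
```python
from fit import *
rel([0.4448,0.1448,0.104],-0.572)
grab("wrist","w10")
```

```text
clock 11.5 pos [0.4441 0.1457 0.1058] rot [-1.5709e+00 -1.0000e-03  5.6900e-01] j7 -0.46 F [-1.8  1.9  4. ] M [ 0.4   0.37 -0.  ] w 0.0475
shift [ 0.01  0.18 -0.11] rot [-0.000e+00  1.141e+00  1.000e-03]
```

View pics/w10.png

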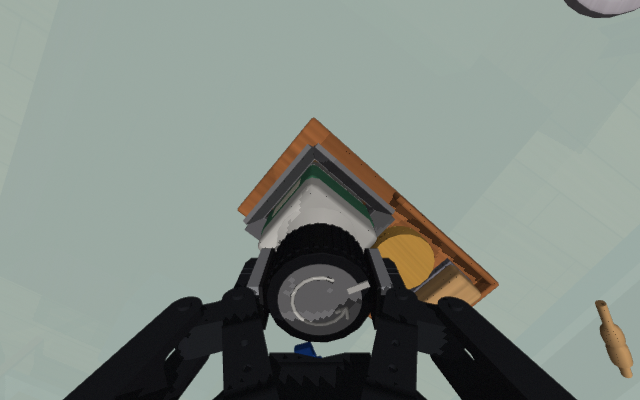

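Request:
arm_command(
  moves=[
    {"rx": 0,"rz": 0,"x": 0,"y": -0.2,"z": 0,"ry": 0,"gripper": -1},
    {"rx": 0,"rz": 0,"x": 0,"y": -0.4,"z": 0,"ry": 0,"gripper": -1},
    {"rx": 0,"rz": 0,"x": 0,"y": -0.6,"z": 0,"ry": 0,"gripper": -1},
    {"rx": 0,"rz": 0,"x": 0,"y": -0.6,"z": 0,"ry": 0,"gripper": -1},
  ],
)

```text
clock: 11.88
position: [0.4438, 0.1452, 0.1116]
tool_rot: [-1.571, 0.0, 0.569]
force: [-0.8, -0.2, 0.5]
grip_width: 0.0477
```

Run:
```python
from fit import *
rel([0.4448,0.1448,0.104],-0.572)
grab("wrist","w11")
```

```text
clock 11.88 pos [0.4438 0.1452 0.1116] rot [-1.571e+00  1.000e-04  5.687e-01] j7 -0.45 F [-0.8 -0.2  0.5] M [0.02 0.26 0.02] w 0.0477
shift [ 0.06  0.76 -0.09] rot [0.    1.141 0.   ]
```

View pics/w11.png

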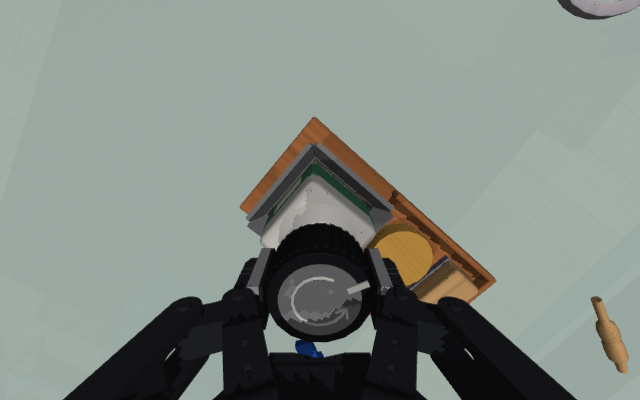

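Request:
arm_command(
  moves=[
    {"rx": 0,"rz": 0,"x": 0,"y": -0.5,"z": 0,"ry": 0,"gripper": -1},
    {"rx": 0,"rz": 0,"x": 0,"y": -1,"z": 0,"ry": 0,"gripper": -1},
    {"rx": 0,"rz": 0,"x": 0,"y": -1.8,"z": 0,"ry": 0,"gripper": -1},
    {"rx": 0,"rz": 0,"x": 0,"y": -2.8,"z": 0,"ry": 0,"gripper": -1},
    {"rx": 0,"rz": 0,"x": 0,"y": -3.8,"z": 0,"ry": 0,"gripper": -1},
  ],
)

```text
clock: 12.35
position: [0.4438, 0.1455, 0.1505]
tool_rot: [-1.571, -0.0, 0.569]
force: [-0.2, -0.2, 0.9]
grip_width: 0.0477
```

Request:
arm_command(
  moves=[
    {"rx": 0,"rz": 0,"x": 0,"y": -1.5,"z": 0,"ry": 0,"gripper": -1},
    {"rx": 0,"rz": 0,"x": 0,"y": -3,"z": 0,"ry": 0,"gripper": -1},
    {"rx": 0,"rz": 0,"x": 0,"y": -4.2,"z": 0,"ry": 0,"gripper": -1},
    {"rx": 0,"rz": 0,"x": 0,"y": -4.8,"z": 0,"ry": 0,"gripper": -1},
    {"rx": 0,"rz": 0,"x": 0,"y": -4.8,"z": 0,"ry": 0,"gripper": -1},
  ],
)

```text
clock: 12.77
position: [0.4444, 0.1455, 0.1987]
tool_rot: [-1.572, -0.002, 0.568]
force: [-0.6, 0.5, -0.4]
grip_width: 0.0479
```

Run:
```python
from fit import *
rel([0.444,0.145,0.198],0.569)
p,d,C,TT=grab("wrist","w12"); np.savez("pics/w12.npz",p=p,d=d,C=C,TT=TT)
p,d,C,TT=grab("side","s12"); np.savez("pics/s12.npz",p=p,d=d,C=C,TT=TT)
cv2.imwrite("pics/s12c.png",cv2.resize(p[130:350,260:470,::-1],None,fx=2.7,fy=2.7))
```

```text
clock 12.77 pos [0.4444 0.1455 0.1987] rot [-1.5718 -0.0019  0.5685] j7 -0.3 F [-0.6  0.5 -0.4] M [-0.03  0.04  0.05] w 0.0479
shift [-0.06  0.07 -0.02] rot [ 0.001 -0.001  0.002]
```

View pics/w12.png

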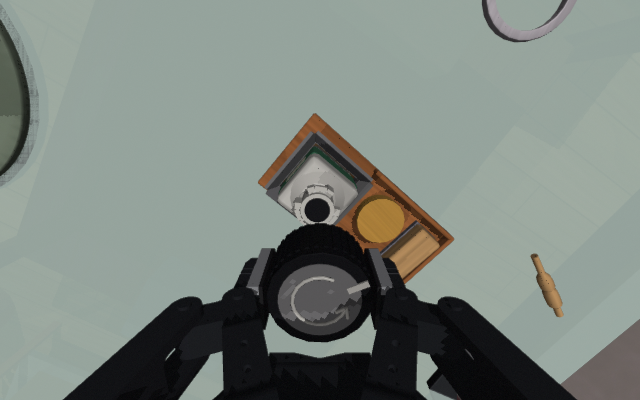

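View pics/s12c.png

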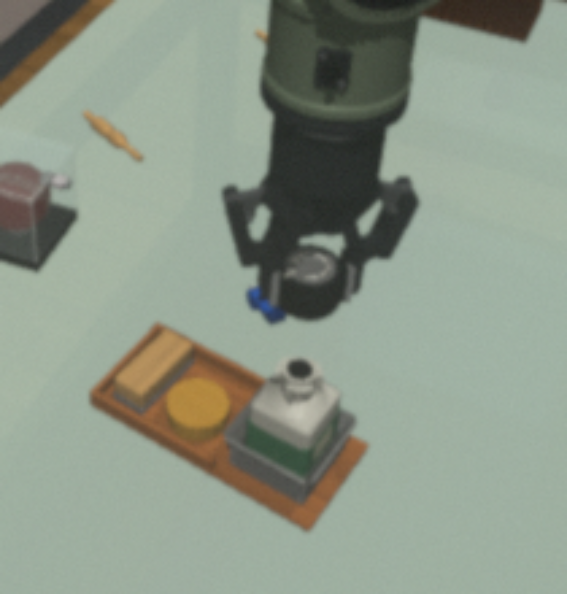

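Run:
```python
from fit import *
def line(cam,u,v,z,TT):
    f,cx,cy=K(cam); r=TT[:3,:3]@np.array([(u-cx)/f,(v-cy)/f,1]); t=(z-TT[2,3])/r[2]; return TT[:3,3]+t*r
z=np.load("pics/w12.npz"); C,TT,d=z['C'],z['TT'],z['d']
m=(abs(C[...,2]-.118)<.004)&(d>0)&(np.hypot(C[...,0]-.444,C[...,1]-.145)<.03)
m[:, :280]=0
v,u=np.nonzero(m); P=C[m]; print('rim',len(P),np.median(P[:,2]),u.min(),u.max(),v.min(),v.max(),P.mean(0),(P.min(0)+P.max(0))/2)
print('mouth by px',line("wrist",317,209,.118,TT))
# crown of cap
m=(abs(C[...,2]-.231)<.008)&(d>0); m[:260]=0; m[:,:270]=0;m[:,370:]=0
P=C[m]; A=np.c_[P[:,:2],np.ones(len(P))]; c,*_=np.linalg.lstsq(A,P[:,2],rcond=None)
print('crown',len(P),np.median(P,0),(P.min(0)+P.max(0))/2,'slopes deg',np.degrees(c[:2]))
# shoulder plane of bottle from side
z=np.load("pics/s12.npz"); C,TT,d=z['C'],z['TT'],z['d']
m=(abs(C[...,2]-.118)<.005)&(d>0)&(np.hypot(C[...,0]-.444,C[...,1]-.145)<.03);P=C[m];print('side rim',len(P),np.median(P[:,2]),np.percentile(P[:,2],95),(P.min(0)+P.max(0))/2)
m=(abs(C[...,2]-.231)<.012)&(d>0)&(np.hypot(C[...,0]-.444,C[...,1]-.145)<.026);P=C[m];print('side crown',len(P),np.median(P,0),np.percentile(P[:,2],[50,90]))
for n in("mouth","cap","bottle"):
    for q in bot.masks_of(n,"side")[:1]:
        P=C[q['mask']&(d>0)];print(n,q['p'],np.round(q['box']),np.percentile(P,[2,50,98],axis=0).round(3).tolist())
rel([0.444,0.145,0.198],0.569)
```

```text
rim 939 0.11804825003818858 294 339 186 224 [0.44252954 0.14640779 0.11775176] [0.44404404 0.14573346 0.11706764]
mouth by px [0.44306346 0.14568569 0.118     ]
crown 7286 [0.44529645 0.14641286 0.23185981] [0.44528145 0.14518211 0.22874172] slopes deg [ 0.33024036 -0.76670068]
side rim 156 0.11761462375349657 0.1204493340016112 [0.44469367 0.14373483 0.11730516]
side crown 422 [0.44168021 0.14867479 0.23085935] [0.23085935 0.23273193]
mouth 0.63 [349. 259. 386. 305.] [[0.413, 0.123, 0.03], [0.439, 0.162, 0.083], [0.475, 0.176, 0.119]]
cap 0.74 [366. 222. 386. 251.] [[0.422, 0.124, 0.199], [0.441, 0.156, 0.23], [0.463, 0.169, 0.233]]
bottle 0.95 [350. 262. 385. 306.] [[0.414, 0.125, 0.034], [0.439, 0.162, 0.084], [0.472, 0.176, 0.119]]
clock 13.02 pos [0.4435 0.1453 0.1967] rot [-1.5704e+00  9.0000e-04  5.6910e-01] j7 -0.3 F [ 0.5 -0.5 -0.3] M [0.03 0.02 0.03] w 0.0477
shift [ 0.03 -0.13 -0.05] rot [-0.     0.    -0.001]
```

Request:
arm_command(
  moves=[
    {"rx": 0,"rz": 0,"x": 0,"y": 0,"z": 0,"ry": 0,"gripper": -1},
    {"rx": 0,"rz": 0,"x": 0,"y": 0,"z": 0,"ry": 0,"gripper": -1},
    {"rx": 0,"rz": 0,"x": 0,"y": 0,"z": 0,"ry": 0,"gripper": -1},
    {"rx": 0,"rz": 0,"x": 0,"y": 0,"z": 0,"ry": 0,"gripper": -1},
  ],
)

```text
clock: 13.35
position: [0.4437, 0.1455, 0.1972]
tool_rot: [-1.571, 0.0, 0.569]
force: [-0.2, 0.1, -0.7]
grip_width: 0.0479
```

Run:
```python
from fit import *
rel([0.4438,0.1455,0.198],0.569)
p,d,C,TT=grab("side","s13")
a=cv2.imread("pics/side0.png").astype(int); b=p[:,:,::-1].astype(int)
for n,(l,t,r,bt) in dict(whistle=(350,236,370,251),cube=(241,180,290,231),bailA=(224,246,247,272),bailB=(291,172,313,188),bailC=(355,140,378,157),gauge=(254,363,303,399),tinblock=(296,250,345,296)).items(): print(n,np.abs(a-b)[t:bt,l:r].mean().round(2))
print(bot.job_done())
```

```text
clock 13.35 pos [0.4437 0.1455 0.1972] rot [-1.5706e+00  2.0000e-04  5.6900e-01] j7 -0.3 F [-0.2  0.1 -0.7] M [-0.01 -0.03  0.02] w 0.0479
shift [ 0.01 -0.08 -0.  ] rot [-0.  0. -0.]
whistle 36.0
cube 8.53
bailA 10.35
bailB 9.65
bailC 68.08
gauge 9.68
tinblock 7.75
the job is handed in; nothing more can be done
None
```

The job is handed in at about 13.4 s. The bottle stands home in the well and the gripper holds the freed cap above it.

**What I did:** I gripped the bottle by its cap, carried it to the tray, lined it up with the well and lowered it to the floor. I pressed the cap to the end of its travel, which peaked at about 44 N, and eased back to about 18 N. I then turned it about 65° counter-clockwise at 18–24 N and lifted it straight off. The lift was at near-zero force, so the bottle did not come with it.

**Last checks:**

| Check | Reading | Result |
|---|---|---|
| Rim of the bottle | 0.118 m high | fully home |
| Cap crown | 0.231–0.232 m high | lower edge about 8 cm above the mouth |
| Cap over the mouth, wrist camera | within about 1–2 mm | directly over it |
| Cap tilt, crown surface fit | under 1° | level |
| Force on the tool | under 1 N | only the cap is held |

**Checks that disagreed or were unclear:**
- **Side camera:** it put the cap 3–5 mm off the mouth. It saw only part of the crown, so I trusted the wrist view.
- **Sideways force:** it reached about 10 N at the hardest press and faded when I eased off. I did not find the cause.
- **Bystanders:** a before-and-after comparison of the side pictures showed small changes at the cube, two bails, gauge, tin and block. It showed large ones at the whistle and the third bail. I put those down to the arm standing in front of them and did not confirm it, but the moves passed well above everything.

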